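# Fit the pendant clamp to the setting block and hold it home

### The arm

A 6-joint arm with a two-finger parallel gripper is mounted at the origin on the work surface. World frame = base frame: x ahead of the robot, y to its left, z up, the work surface at z = 0. Lengths are in mm, angles in rad, forces in N, time in s.
With the tool pointing down it reaches from about 400 to 925 mm from the base axis. Payload 12.5 kg.
Tool frame: the origin (TCP) lies at the very end of the fingers, on their centre line; the grasp point (between the pads) lies 19 mm behind it; z points along the fingers, y is the line along which they close (so a half turn about z gives the same grasp; the last joint's range is limited). The gripper opens to 95 mm and grips with 3 to 60 N. Pads are 20 mm wide; open, the fingers measure 119 mm over their backs; the gripper's body (75 mm by 180 mm) begins 59 mm behind the grasp point.
Start: joints at [-1.415, 0.491, 1.559, -0, 1.092, -0.106], TCP at [161.785, -603.716, 214.661] pointing down, gripper open.
Joint ranges: [-3.1, 3.1], [-0.84, 2.19], [0.05, 2.79], [-1.13, 4.28], [0.06, 2.93], [-2.69, 2.69]. Speed limits (rad/s): [2.22, 2.22, 2.79, 3.14, 3.14, 3.14].

### API

Orientations are given as [roll, pitch, yaw] about the fixed x, y, z axes, in that order (R = Rz(yaw) Ry(pitch) Rx(roll)).
In Python, from cell import state, read_camera, camera_info, job_done gives the robot as it stands.
- The arm moves only by the tool drive_effector, called after "Call:" by a JSON object that holds its "op" and its "data". Schema: {"type":"object","properties":{"increments":{"type":"array","items":{"type":"object","properties":{"tx":{"type":"number"},"ty":{"type":"number"},"tz":{"type":"number"},"twist":{"type":"number"},"finger_gap":{"type":"number"}},"additionalProperties":false,"required":["finger_gap"]},"minItems":1,"maxItems":5},"only":{"type":"string"},"quiet":{"type":"boolean"},"lines":{"type":"string"}},"required":["increments"],"additionalProperties":false}. increments is a list of rows, 1 to 5 of them, each an object with the fields tx, ty, tz (the shift in normalised numbers (1 is 500 mm)), twist (a turn about the tool's z in fractions of the full range, 1 being pi/2 rad), finger_gap (the opening from 0.0 (shut) to 1.0 (fully open)); a field left out counts as zero (the opening has to be given); each row is the pose to reach, as a shift and turn from the pose commanded when the call began, along the tool's axes at that moment; what a row does not reach only later rows make up. A row lasts 1/12 s, in which the tool goes at most 41.7 mm and 0.125 rad, less where a joint would pass 70% of its speed; a pose out of reach is approached as far as the arm can. The fingers move at their own pace and stop on an object; the grip force is fixed at half the most. Time passes only in rows, so rows that do not move let the fingers close. The tool returns the time, the measured TCP pose, the force, the opening and the grip force at its end. only (a regular expression) keeps the lines of the reply that match it, lines (a string "A,B") keeps lines A to B, and quiet returns only ok. A shift or turn number past 1, either way, is cut back to 1. Input that does not fit is refused with a message, and nothing moves.
- state(): the state, without advancing time (a new reading comes with each control period).
- read_camera(name): name is "scene" or "top" or "wrist"; returns (picture, depth): 420x560x3 uint8, red, green, blue; 420x560 float32, mm along the optical axis (not along the pixel's ray), 0 where there is no reading.
- camera_info(name): a dict with "vertical_fov" (degrees; the focal length in pixels is half the picture's height over the tangent of half this angle, whatever the lens; pixels are square), "cx", "cy" (the principal point, pixels), "origin" and "attitude" of the camera in the world. Camera axes: x right, y down, z forward; pixel columns grow to the right and rows downward; lengths in mm; the calibration is good to about 2 mm. A picture is of the moment at which its call begins: read the wrist's pose just before it. camera_info takes no time and is no camera call; for the wrist camera it gives the pose at the moment of the call.
- job_done(): hands the job in; it is judged then, once.
The state is a dict: "t": time; "joints": joint angles; "qvel": joint speeds; "tau": joint torques, N m; "eef_pos": TCP position; "tcp_rot": TCP orientation; "ft_force": force on the tool from outside, world axes, zero at the start; "moment": the same for the moment, N m; "opening": opening from 0.0 (shut) to 1.0 (fully open); "grip_force": force on a finger pad.
Only numpy, scipy, OpenCV 4.12 (cv2) and the standard library are available. Lean on these libraries where they do the work, as an engineer would, in place of code of your own. Each camera call takes 0.05 s, during which the arm holds its last target. There are 200 camera calls.

### The job

Take the pendant clamp (the fixture with the rectangular two-jaw head that holds a pendant between four pins) out of the wooden rack and put its keyed shank into the bore in the top of the ball-shaped setting block: turn it until its key slips into the keyway, then keep pushing down against the ejector spring until the clamp's shoulder sits fully home on the block's steel bush. Finish while still gripping the clamp and holding it pushed home, so that I can tighten the clamping screw; do not let go. Leave the other two fixtures in the rack, and the glass, the dish and the tweezers, where they are.

Things in the scene. Friction and masses are not known exactly. Their poses are not given: they have to be found in the camera images.
- clamp: Pendant clamp, about 360 g, upright in one of the rack's three holes. Origin: centre of the foot of its shank; z up the shank, x towards the key. Round steel shank 20 mm in diameter, z 0 to 55 mm, foot coned to 14 mm over the lowest 5 mm; shoulder disc 38 mm in diameter, z 55 to 61 mm; above it the head. Pins and a round pendant with a white stone stand on top up to z 98 mm.
- clamp_head (a point): Centre of the clamp's head, 75 mm above its foot; axes as the clamp. Aluminium block of two jaws, 62 mm along x, 40 mm along y, 28 mm high (z -14 to 14 mm here). Grip the flat sides at y -20 and 20 mm. A knurled screw head 16 mm in diameter sticks out of the +x end (over the key), to x 44 mm.
- clamp_key (a point): Lower, rounded end of the feather key on the shank, 20 mm above the foot and 12 mm from the axis, on the clamp's +x side. The key is 6 mm wide, stands out to 14 mm from the axis and runs from 20 to 50 mm above the foot; below it the shank is plain.
- clamp_shoulder (a point): Centre of the underside of the clamp's shoulder (55 mm above the clamp's origin); axes as the clamp.
- block: Setting block, fixed: dark steel ball 124 mm in diameter in a rubber ring 144 mm in diameter, with a 100 mm turret on top, in which a steel bush with the bore stands. Origin: centre of its underside. A brass screw sticks out of the turret's side, below its face and above the ball, to 74 mm from the axis, on the keyway's side.
- turret_mouth (a point): Centre of the bore's mouth, on the flat top face of the bush (53 mm in diameter), 130 mm above the bench; turns with the turret: z up, x towards the keyway. Bore 22 mm in diameter; keyway 8 mm wide, to 15.5 mm from the axis, open at the top. With the key out of line the shank goes in 20 mm and the key rests on the face; in line it goes 55 mm, to the shoulder: home.
- turret (a joint): Angle of the block's turret (with bore and keyway) about the vertical, rad, growing anticlockwise from above; it turns stiffly (about 0.15 N m) from -1.6 to 1.6 and stays where it is left. At 0 the keyway points along the block's x.
- ejector (a joint): Travel of the spring pin in the bore, m: 0 up, 0.010 when the clamp is fully home. The clamp's foot meets it at 45 mm of depth; it pushes up with about 6 N there and 11 N at home, so a clamp that is let go rises again by several mm.
- rack: Fixed beech rack 246 x 68 mm, 66 mm high, long side along its x; origin at the centre of its underside. Three holes 31 mm in diameter, 60 mm deep, 88 mm apart along x; each fixture hangs in its hole with its shoulder lying on the rack's top.
- plate: Another fixture in the rack: same shank, key and shoulder, with a round 44 mm aluminium plate topped with brown pitch, 79 mm high in all. Origin: foot of its shank. To be left there.
- arbor: Another fixture in the rack: same shank, key and shoulder, with a slim stepped steel arbor 24 to 18 mm in diameter, 103 mm high in all. Origin: foot of its shank. To be left there.
- tumbler: Drinking glass, 62 mm in diameter, 85 mm high; origin at its underside. To be left alone.
- dish: Small aluminium dish of glass stones, 60 mm in diameter, 18 mm high; origin at its underside. To be left alone.
- tweezers: Steel tweezers 125 mm long, 7 mm high, lying on the bench; origin near the middle. To be left alone.
Mind the look-alikes: they are no part of the job. Several things have the shape of the block; the one meant has the colours described above.

How it is judged:
By the outcome, as a careful person would: the job done as asked, in the order asked, and still so for the second after the job is handed in, while the arm keeps its last pose, push and grip.
It also fails if it takes over 45 s, if anything falls off the work surface, if the arm or the gripper's body presses on something with over 40 N, if the wrist force passes 120 N, or if a joint passes its speed limit or range.

## Working session

There is one attempt and no reset: what is moved stays moved. The work goes in short steps, Python scripts to look and compute and a tool call to move; the robot and the scene stay as the last step left them, time stands still between calls to the robot, and variables do not carry over. Pictures are saved under pics/ and viewed, at most 10 in all, crops included, and the job is handed in when it is done.

```bash
mkdir -p pics
```

Create h.py:
```python
import numpy as np, cv2
from cell import state, read_camera, camera_info
from scipy.spatial.transform import Rotation as R
def cap(n,f):
    i=camera_info(n); p,d=read_camera(n); cv2.imwrite(f'pics/{f}.png',p[:,:,::-1]); np.savez(f'pics/{f}.npz',p=p,d=d,i=np.array([i],dtype=object)); return p,d,i
def load(f):
    z=np.load(f'pics/{f}.npz',allow_pickle=True); return z['p'],z['d'],z['i'][0]
def Rot(a):
    a=np.array(a,float); return a if a.shape==(3,3) else R.from_euler('xyz',a).as_matrix()
def world(d,i,u,v,z=None):
    f=210/np.tan(np.radians(i['vertical_fov'])/2)
    r=np.array([(u-i['cx'])/f,(v-i['cy'])/f,1.]); M=Rot(i['attitude']);o=np.array(i['origin'])
    if z is None: return o+M@(r*d[int(v),int(u)])
    w=M@r; return o+w*(z-o[2])/w[2]
def cloud(d,i):
    f=210/np.tan(np.radians(i['vertical_fov'])/2)
    v,u=np.mgrid[0:420,0:560]; P=np.stack([(u-i['cx'])/f*d,(v-i['cy'])/f*d,d],-1)
    return P@Rot(i['attitude']).T+np.array(i['origin'])
```

```bash
python3 -c "
from h import *
for n in ['scene','top']:
  p,d,i=cap(n,n); print(n,i)
a=state(); print(a)
"
```

```text
scene {'vertical_fov': 56.207975315041175, 'cx': 282.3647327091593, 'cy': 209.79145181579452, 'origin': array([ 873.40150361, -397.89372575,  724.61975224]), 'attitude': array([-2.34391621,  0.00501086,  0.70603356])}
top {'vertical_fov': 49.9411035302392, 'cx': 274.03112820133566, 'cy': 207.2119173378866, 'origin': array([ 346.93873801,   71.96468954, 1040.36134002]), 'attitude': array([-3.05062933,  0.02332554, -1.57059754])}
{'t': 0.1, 'joints': array([-1.41459625e+00,  4.91476349e-01,  1.55938650e+00,  5.14151207e-06,
        1.09168102e+00, -1.05573614e-01]), 'qvel': array([-8.43697983e-04,  2.18757143e-04, -2.06053267e-03, -8.16971600e-04,
       -8.88532899e-05, -1.17113090e-04]), 'tau': array([ 1.94532098e-03, -6.13620687e+01, -2.58607310e+01,  6.93603465e-02,
        4.70270205e-02, -7.18676370e-05]), 'eef_pos': array([ 161.75278804, -603.48978734,  214.13511864]), 'tcp_rot': array([-3.14064722e+00, -1.04771245e-04,  2.61771267e-01]), 'ft_force': array([-0.24423558, -0.05230004,  0.54262134]), 'moment': array([-0.02270634,  0.00128603,  0.00474387]), 'grip_force': 0.0, 'opening': 0.998963049420683}
```

View pics/scene.png

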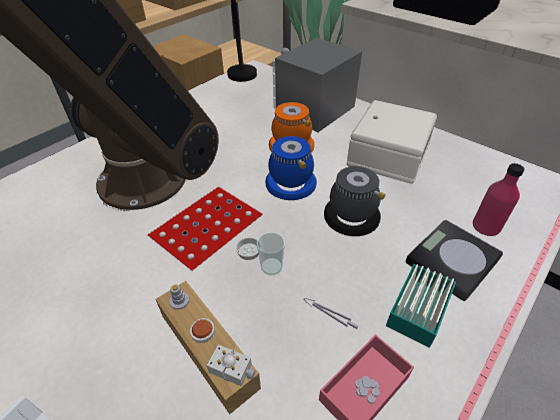

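View pics/top.png

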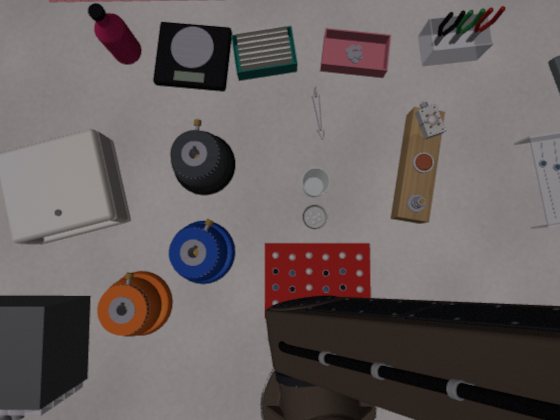

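The dark steel block is at top (195,153) and scene (357,195). Its look-alikes are the blue one at top (197,252) and the orange one at top (122,309). In the rack, the clamp is at top (431,119) and scene (230,362), the plate at top (424,162) and the arbor at top (417,203). I choose the dark block and the two-jaw head, and check both in one crop.

```bash
python3 -c "
from h import *
t=cv2.imread('pics/top.png'); s=cv2.imread('pics/scene.png')
c=lambda m,u,v,w,h:cv2.resize(m[v:v+h,u:u+w],(400,300),interpolation=cv2.INTER_CUBIC)
cv2.imwrite('pics/crop.png',np.vstack([np.hstack([c(t,395,90,80,60),c(t,160,115,80,60)]),np.hstack([c(s,190,330,80,60),c(s,317,157,80,60)])]))
for n in ['top','scene']:
  p,d,i=load(n); P=cloud(d,i)
  print(n)
  # bush face
  c0=(195,153) if n=='top' else (357,182)
  q=P[c0[1]-25:c0[1]+25,c0[0]-25:c0[0]+25].reshape(-1,3); print('z pcts',np.percentile(q[:,2],[50,80,90,95,99]))
  m=q[(q[:,2]>126)&(q[:,2]<135)]; print(len(m),m.mean(0),(m.min(0)+m.max(0))/2, np.ptp(m,0))
  c0=(431,119) if n=='top' else (230,362)
  q=P[c0[1]-30:c0[1]+30,c0[0]-30:c0[0]+30].reshape(-1,3); print('z',np.percentile(q[:,2],[50,80,90,95,99]))
  m=q[(q[:,2]>88)&(q[:,2]<102)]; 
  r=cv2.minAreaRect(m[:,:2].astype(np.float32)); print(len(m),m.mean(0),r)
  q=P.reshape(-1,3); s=q[(q[:,2]>62)&(q[:,2]<68)&(q[:,1]<-80)&(q[:,0]<750)&(q[:,0]>330)]
  if len(s): print('rack',len(s),s[:,2].mean(),cv2.minAreaRect(s[:,:2].astype(np.float32)))
"
```

```text
top
z pcts [128.59663711 130.64183966 131.54738309 132.27012099 134.02320506]
1683 [541.10789328 256.82891752 129.70118711] [541.6509192  257.37172712 130.36014344] [99.28203741 98.17031801  8.70646708]
z [  3.53617466  79.49988663 100.98801445 103.41084527 109.88615694]
397 [ 616.97898585 -236.73328277   98.43264136] ((622.698974609375, -238.6846160888672), (74.69364929199219, 42.45643615722656), 18.239994049072266)
rack 1765 66.13373169238466 ((509.29345703125, -355.2880859375), (334.1011047363281, 246.46864318847656), 80.68275451660156)
scene
z pcts [106.38913564 128.53879464 129.44496422 130.13490751 131.32170114]
887 [543.2497292  257.87074147 128.72241073] [550.12684794 259.65679733 129.77539728] [115.35741436 102.24787947   7.47360833]
z [ 65.88140799  98.86669466 100.45819861 104.27598821 108.62151054]
857 [ 622.07928807 -239.47125005   97.86947989] ((600.3566284179688, -240.8616485595703), (122.03885650634766, 48.586822509765625), 7.408178806304932)
rack 2792 65.57989559825302 ((505.8597106933594, -362.7077331542969), (352.92657470703125, 247.2944793701172), 80.14151000976562)
```

View pics/crop.png

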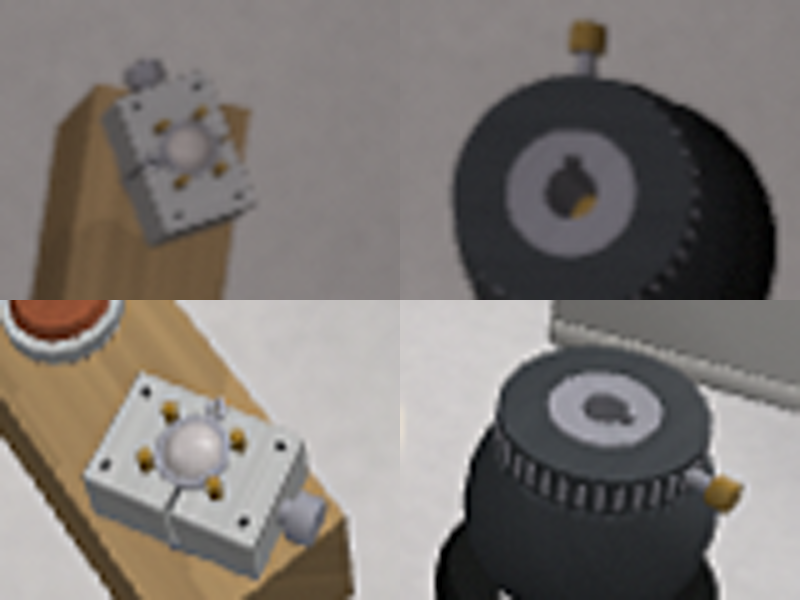

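The crop confirms both choices. The pendant clamp's screw end points up in the top view, at roughly +0.35 rad. The dark block's keyway and brass screw point along about +x, at roughly -0.1 rad. Next I move above the clamp to measure with the wrist camera.

The rows are not in the units I measure in: shifts go in shares of 500 mm and turns go in shares of pi/2 rad. I convert before sending: 190 mm / 500 = 0.38, 152 mm / 500 = 0.304.

Call:
{"op": "drive_effector", "data": {"increments": [{"tx": 0.076,"ty": -0.032,"finger_gap": 1},{"tx": 0.152,"ty": -0.066,"finger_gap": 1},{"tx": 0.228,"ty": -0.098,"finger_gap": 1},{"tx": 0.304,"ty": -0.132,"finger_gap": 1},{"tx": 0.38,"ty": -0.164,"finger_gap": 1}]}}

```text
t: 0.52
eef_pos: [325.1, -473.8, 214.5]
tcp_rot: [-3.141, 0.0, 0.261]
ft_force: [1.0, -1.1, -0.4]
opening: 0.997
grip_force: 0.0
```

Call:
{"op": "drive_effector", "data": {"increments": [{"tx": 0.076,"ty": -0.032,"finger_gap": 1},{"tx": 0.152,"ty": -0.066,"finger_gap": 1},{"tx": 0.228,"ty": -0.098,"finger_gap": 1},{"tx": 0.304,"ty": -0.132,"finger_gap": 1},{"tx": 0.38,"ty": -0.164,"finger_gap": 1}]}}

```text
t: 0.93
eef_pos: [487.7, -345.2, 214.5]
tcp_rot: [-3.141, 0.0, 0.262]
ft_force: [-1.1, -0.4, 0.1]
opening: 1.001
grip_force: 0.0
```

Call:
{"op": "drive_effector", "data": {"increments": [{"tx": 0.076,"ty": -0.032,"tz": -0.01,"finger_gap": 1},{"tx": 0.152,"ty": -0.066,"tz": -0.02,"finger_gap": 1},{"tx": 0.228,"ty": -0.098,"tz": -0.03,"finger_gap": 1},{"tx": 0.3,"ty": -0.132,"tz": -0.04,"finger_gap": 1},{"tx": 0.31,"ty": -0.136,"tz": -0.04,"finger_gap": 1}]}}

```text
t: 1.35
eef_pos: [622.4, -236.9, 235.0]
tcp_rot: [3.141, -0.002, 0.266]
ft_force: [0.1, -1.0, 0.4]
opening: 0.996
grip_force: 0.0
```

Call:
{"op": "drive_effector", "data": {"increments": [{"finger_gap": 1},{"finger_gap": 1}]}}

```text
t: 1.52
eef_pos: [618.1, -241.0, 234.0]
tcp_rot: [-3.141, 0.001, 0.263]
ft_force: [-0.6, -0.3, 0.1]
opening: 1.002
grip_force: 0.0
```

```bash
python3 -c "
from h import *
p,d,i=cap('wrist','w1'); print(i); s=state(); print(s['t'],s['eef_pos'],s['tcp_rot'],s['joints'],s['ft_force'])
"
```

```text
{'vertical_fov': 63.46479378316412, 'cx': 282.7376796428648, 'cy': 210.62278210936876, 'origin': array([ 682.96057723, -224.64315384,  404.27023549]), 'attitude': array([ 2.89821908e+00,  8.18024965e-05, -1.30680046e+00])}
1.5667 [ 617.67764096 -241.66572614  234.12101265] [-3.14110590e+00  1.00609126e-03  2.61450544e-01] [-4.72331360e-01  5.30555167e-01  1.43222864e+00 -3.37754807e-04
  1.17988201e+00  8.37143531e-01] [-0.45706815 -0.46132426  0.08971159]
```

View pics/w1.png

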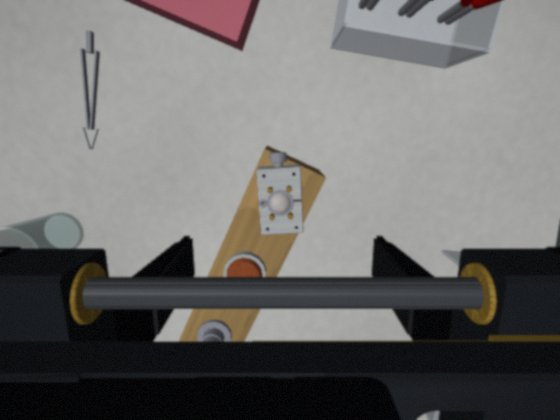

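The wrist view shows the clamp head's top face with corners at about (257,169), (300,166), (303,232) and (262,235). Its screw is at (279,158).

```bash
python3 -c "
from h import *
p,d,i=load('w1')
g=cv2.resize(p[145:245,240:320,::-1],(480,600),interpolation=cv2.INTER_CUBIC);cv2.imwrite('pics/w1c.png',g)
for uv in [(257,169),(300,166),(303,232),(262,235),(279,158)]: print(uv,world(d,i,*uv,z=100 if uv[1]!=158 else 86))
P=cloud(d,i); q=P[140:250,240:320].reshape(-1,3); m=q[(q[:,2]>97)&(q[:,2]<103)]
r=cv2.minAreaRect(m[:,:2].astype(np.float32)); print(len(m),m.mean(0),r)
h=q[(q[:,2]>60)&(q[:,2]<70)]; print(np.median(h[:,2]))
"
```

```text
(257, 169) [ 641.09769958 -212.04611316  100.        ]
(300, 166) [ 653.73127653 -248.50505257  100.        ]
(303, 232) [ 595.03983991 -268.0678748   100.        ]
(262, 235) [ 582.14443311 -231.67632234  100.        ]
(279, 158) [ 654.43263208 -228.72701492   86.        ]
2159 [ 619.44520577 -239.04775031  100.27409414] ((617.7747192382812, -239.42234802246094), (62.164852142333984, 39.98344802856445), 18.424823760986328)
66.27566774334173
```

View pics/w1c.png

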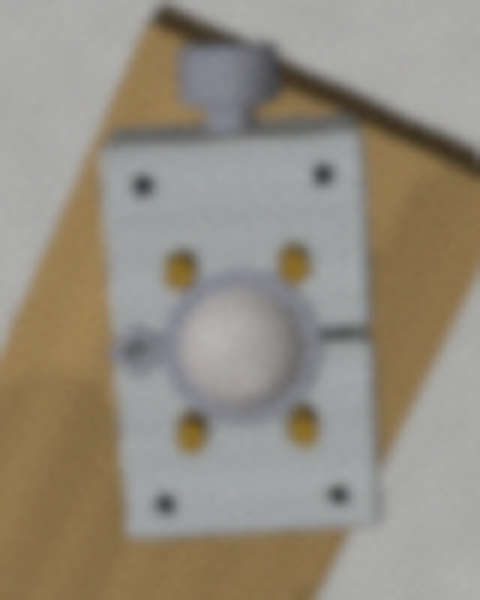

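To row units: 145 mm / 500 = 0.29, 130 mm / 500 = 0.26, -0.06 rad / 1.5708 = -0.0382.

Call:
{"op": "drive_effector", "data": {"increments": [{"tx": 0.001,"ty": -0.004,"tz": 0.06,"twist": -0.0382,"finger_gap": 1},{"tx": 0.001,"ty": -0.004,"tz": 0.13,"twist": -0.0382,"finger_gap": 1},{"tx": 0.001,"ty": -0.004,"tz": 0.2,"twist": -0.0382,"finger_gap": 1},{"tx": 0.001,"ty": -0.004,"tz": 0.26,"twist": -0.0382,"finger_gap": 1},{"tx": 0.001,"ty": -0.004,"tz": 0.29,"twist": -0.0382,"finger_gap": 1}]}}

```text
t: 1.98
eef_pos: [615.8, -240.0, 85.9]
tcp_rot: [-3.138, 0.004, 0.319]
ft_force: [-0.7, -0.4, 1.1]
opening: 0.999
grip_force: 0.0
```

Call:
{"op": "drive_effector", "data": {"increments": [{"tz": 0.016,"finger_gap": 1},{"tz": 0.028,"finger_gap": 1},{"tz": 0.028,"finger_gap": 1}]}}

```text
t: 2.23
eef_pos: [617.9, -239.9, 75.3]
tcp_rot: [-3.141, 0.0, 0.321]
ft_force: [0.4, 0.2, -0.2]
opening: 1.001
grip_force: 0.0
```

Call:
{"op": "drive_effector", "data": {"increments": [{"finger_gap": 0.3},{"finger_gap": 0.3},{"finger_gap": 0.3},{"finger_gap": 0.3}]}}

```text
t: 2.57
eef_pos: [618.8, -239.2, 76.6]
tcp_rot: [3.141, -0.001, 0.322]
ft_force: [0.1, -0.5, 0.2]
opening: 0.773
grip_force: 0.0
```

Call:
{"op": "drive_effector", "data": {"increments": [{"finger_gap": 0.3},{"finger_gap": 0.3},{"finger_gap": 0.3},{"finger_gap": 0.3}]}}

```text
t: 2.9
eef_pos: [618.5, -239.1, 75.7]
tcp_rot: [3.142, -0.0, 0.322]
ft_force: [-0.8, -0.8, 0.1]
opening: 0.5
grip_force: 0.0
```

Now I close to a zero target so the fingers grip fully.

Call:
{"op": "drive_effector", "data": {"increments": [{"finger_gap": 0},{"finger_gap": 0},{"finger_gap": 0},{"finger_gap": 0},{"finger_gap": 0}]}}

```text
t: 3.32
eef_pos: [618.5, -239.0, 75.6]
tcp_rot: [-3.142, 0.0, 0.322]
ft_force: [-0.1, 0.6, 0.2]
opening: 0.418
grip_force: 30.0
```

Call:
{"op": "drive_effector", "data": {"increments": [{"finger_gap": 0},{"tz": -0.008,"finger_gap": 0},{"tz": -0.02,"finger_gap": 0},{"tz": -0.04,"finger_gap": 0},{"tz": -0.06,"finger_gap": 0}]}}

```text
t: 3.73
eef_pos: [618.4, -239.1, 106.4]
tcp_rot: [-3.141, 0.0, 0.322]
ft_force: [-0.2, -0.2, -3.0]
opening: 0.418
grip_force: 30.0
```

```bash
python3 -c "
from h import *
s=state();print(s['eef_pos'],s['ft_force'],s['moment'])"
```

```text
[ 618.42241602 -239.13361426  106.44373442] [-0.17007049 -0.24260758 -3.00261573] [-0.01187544  0.006953   -0.04342139]
```

To row units: -120 mm / 500 = -0.24, -100 mm / 500 = -0.2.

Call:
{"op": "drive_effector", "data": {"increments": [{"tz": -0.06,"finger_gap": 0},{"tz": -0.13,"finger_gap": 0},{"tz": -0.2,"finger_gap": 0},{"tz": -0.24,"finger_gap": 0},{"tz": -0.24,"finger_gap": 0}]}}

```text
t: 4.15
eef_pos: [619.9, -239.8, 231.9]
tcp_rot: [3.135, -0.006, 0.322]
ft_force: [0.4, 0.1, -3.2]
opening: 0.42
grip_force: 30.0
```

Call:
{"op": "drive_effector", "data": {"increments": [{"tx": 0.002,"ty": -0.04,"finger_gap": 0},{"tx": 0.004,"ty": -0.11,"finger_gap": 0},{"tx": 0.008,"ty": -0.184,"finger_gap": 0},{"tx": 0.012,"ty": -0.26,"finger_gap": 0},{"tx": 0.014,"ty": -0.336,"finger_gap": 0}]}}

```text
t: 4.57
eef_pos: [570.8, -76.1, 224.7]
tcp_rot: [-3.141, 0.001, 0.321]
ft_force: [1.0, 0.8, -3.5]
opening: 0.423
grip_force: 30.0
```

Call:
{"op": "drive_effector", "data": {"increments": [{"tx": 0.002,"ty": -0.076,"finger_gap": 0},{"tx": 0.004,"ty": -0.152,"finger_gap": 0},{"tx": 0.008,"ty": -0.228,"finger_gap": 0},{"tx": 0.012,"ty": -0.304,"finger_gap": 0},{"tx": 0.014,"ty": -0.38,"finger_gap": 0}]}}

```text
t: 4.98
eef_pos: [517.3, 106.5, 225.0]
tcp_rot: [-3.141, 0.001, 0.322]
ft_force: [0.7, 0.9, -2.7]
opening: 0.415
grip_force: 30.0
```

Call:
{"op": "drive_effector", "data": {"increments": [{"tx": 0.002,"ty": -0.076,"twist": 0.0637,"finger_gap": 0},{"tx": 0.004,"ty": -0.152,"twist": 0.1273,"finger_gap": 0},{"tx": 0.008,"ty": -0.228,"twist": 0.191,"finger_gap": 0},{"tx": 0.01,"ty": -0.3,"twist": 0.2546,"finger_gap": 0},{"tx": 0.01,"ty": -0.33,"twist": 0.2674,"finger_gap": 0}]}}

```text
t: 5.4
eef_pos: [469.2, 266.2, 224.9]
tcp_rot: [-3.142, 0.001, -0.102]
ft_force: [0.5, 0.0, -3.7]
opening: 0.422
grip_force: 30.0
```

Call:
{"op": "drive_effector", "data": {"increments": [{"finger_gap": 0},{"finger_gap": 0},{"finger_gap": 0}]}}

```text
t: 5.65
eef_pos: [471.0, 262.3, 225.1]
tcp_rot: [3.141, 0.001, -0.097]
ft_force: [0.3, -0.6, -3.0]
opening: 0.419
grip_force: 30.0
```

Run:
```python
from h import *
s=state();print(s['t'],s['eef_pos'],s['tcp_rot'],s['joints'],s['ft_force'],s['grip_force'])
p,d,i=cap('wrist','w2')
# bush face from top picture: bright-grey pixels on plane z=130
for n,(u0,v0) in {'top':(195,153)}.items():
    P,D,I=load(n); g=P[v0-20:v0+20,u0-20:u0+20].min(2); 
    m=(g>105).astype(np.uint8); k,l,st,c=cv2.connectedComponentsWithStats(m); j=1+st[1:,4].argmax()
    ct=max(cv2.findContours((l==j).astype(np.uint8),0,1)[0],key=len); e=cv2.fitEllipse(ct); print(n,e,world(D,I,e[0][0]+u0-20,e[0][1]+v0-20,130))
```

```text
5.65 [471.01969932 262.3334508  225.11277387] [ 3.14085312e+00  6.57626517e-04 -9.74788253e-02] [ 3.85802537e-01  3.58250726e-01  1.75554342e+00 -4.07696035e-04
  1.02872451e+00  2.05428794e+00] [ 0.32946276 -0.58135253 -2.9577191 ] 29.999945014715195
top ((2.0120105743408203, 1.6950143575668335), (4.20971155166626, 7.124866485595703), 57.53861618041992) [581.00356376 293.98403063 130.        ]
```

View pics/w2.png

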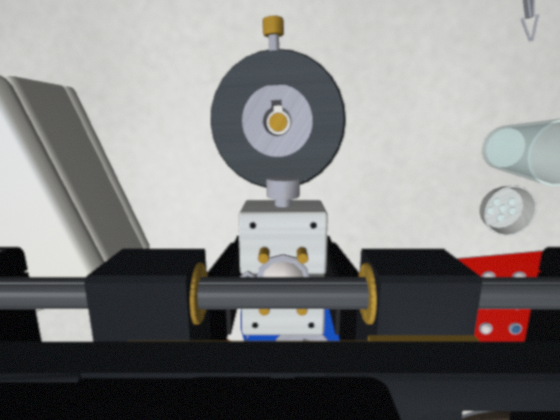

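The wrist view shows the bush at about (278,120), its keyway at (277,103) pointing up, the brass screw at (273,25), and the gripped clamp's head at about (283,270). I'll measure more finely.

Run:
```python
from h import *
p,d,i=load('w2'); P=cloud(d,i)
# turret disc and bush from contours on plane 130
g=p.min(2).astype(int)
m=((g>110)&(g<200)).astype(np.uint8); m[:80]=0;m[162:]=0;m[:,:238]=0;m[:,318:]=0
ct=max(cv2.findContours(m,0,1)[0],key=len)[:,0]
W=np.array([world(d,i,u,v,130)[:2] for u,v in ct])
def circ(W):
    for _ in range(4):
        A=np.c_[2*W,np.ones(len(W))]; s=np.linalg.lstsq(A,(W**2).sum(1),rcond=None)[0]; r=np.sqrt(s[2]+s[:2]@s[:2]); e=abs(np.hypot(*(W-s[:2]).T)-r); W=W[e<max(1,2*np.median(e))]
    return s[:2],r,len(W)
print('bush',circ(W))
q=P[45:190,200:355].reshape(-1,3); m2=q[(abs(q[:,2]-130)<2.5)]
print('turret z',np.median(m2[:,2]),cv2.minEnclosingCircle(m2[:,:2].astype(np.float32)))
print('brass',world(d,i,273,27,115), 'keyway', world(d,i,277,103,130))
# head edges: top face
zt=225.1-75.6+100
for uv in [(240,202),(327,202),(325,340),(242,340)]: print(uv,world(d,i,*uv,z=zt))
q=P[195:245,230:340].reshape(-1,3); q=q[abs(q[:,2]-zt)<4]; print('head z',np.median(q[:,2]),q[:,0].max(),cv2.minAreaRect(q[:,:2].astype(np.float32)))
k=5; a=cv2.resize(p[70:170,225:330,::-1],(630,600),interpolation=cv2.INTER_CUBIC); cv2.imwrite('pics/w2c.png',a)
```

```text
bush (array([542.18367957, 258.66341439]), np.float64(26.490282668543816), 203)
turret z 129.09434150613072 ((542.4630737304688, 258.86773681640625), 50.063655853271484)
brass [610.63729834 254.93763751 115.        ] keyway [555.16064797 257.27051041 130.        ]
(240, 202) [507.49327665 276.60316295 249.5       ]
(327, 202) [503.80683799 238.49182636 249.5       ]
(325, 340) [434.9178526  243.94515509 249.5       ]
(242, 340) [438.84869039 284.34025621 249.5       ]
head z 249.77019343387008 503.4403690462408 ((493.8603210449219, 259.1607971191406), (40.251895904541016, 16.100229263305664), 84.27277374267578)
```

View pics/w2c.png

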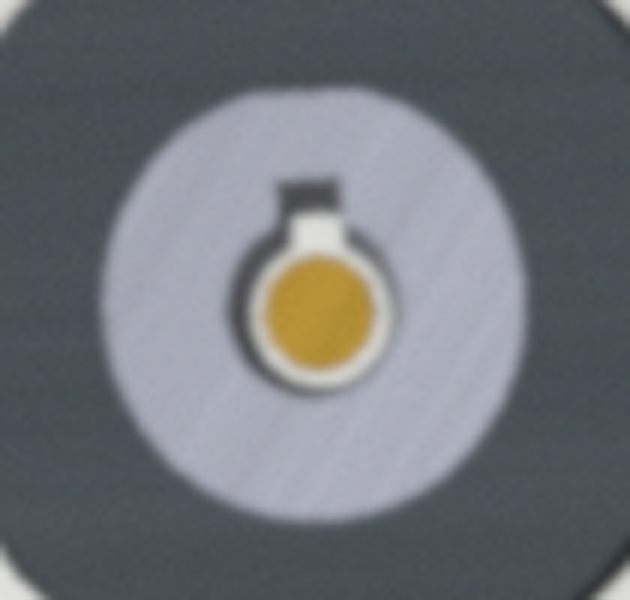

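To row units: 71.6 mm / 500 = 0.1432, -3.3 mm / 500 = -0.0066, -0.04 rad / 1.5708 = -0.0255.

Call:
{"op": "drive_effector", "data": {"increments": [{"tx": 0.04,"ty": -0.002,"twist": -0.0255,"finger_gap": 0},{"tx": 0.09,"ty": -0.004,"twist": -0.0255,"finger_gap": 0},{"tx": 0.13,"ty": -0.006,"twist": -0.0255,"finger_gap": 0},{"tx": 0.1432,"ty": -0.0066,"twist": -0.0255,"finger_gap": 0},{"tx": 0.1432,"ty": -0.0066,"twist": -0.0255,"finger_gap": 0}]}}

```text
t: 6.12
eef_pos: [544.0, 257.9, 224.9]
tcp_rot: [3.141, 0.0, -0.06]
ft_force: [0.3, 0.7, -3.8]
opening: 0.421
grip_force: 30.0
```

Call:
{"op": "drive_effector", "data": {"increments": [{"tz": 0.02,"finger_gap": 0},{"tz": 0.04,"finger_gap": 0},{"tz": 0.05,"finger_gap": 0},{"tz": 0.05,"finger_gap": 0}]}}

```text
t: 6.45
eef_pos: [541.4, 259.2, 198.9]
tcp_rot: [3.14, 0.003, -0.058]
ft_force: [-1.0, 0.3, -2.3]
opening: 0.42
grip_force: 30.0
```

Call:
{"op": "drive_effector", "data": {"increments": [{"tz": 0.006,"finger_gap": 0},{"tz": 0.012,"finger_gap": 0},{"tz": 0.018,"finger_gap": 0},{"tz": 0.024,"finger_gap": 0},{"tz": 0.028,"finger_gap": 0}]}}

```text
t: 6.87
eef_pos: [542.6, 259.3, 186.3]
tcp_rot: [3.141, 0.0, -0.058]
ft_force: [-0.3, 0.2, -3.2]
opening: 0.416
grip_force: 30.0
```

Call:
{"op": "drive_effector", "data": {"increments": [{"finger_gap": 0}]}}

```text
t: 6.95
eef_pos: [542.5, 259.3, 186.1]
tcp_rot: [3.141, 0.001, -0.058]
ft_force: [-0.5, 0.7, -3.5]
opening: 0.419
grip_force: 30.0
```

To row units: 9 mm / 500 = 0.018, 6 mm / 500 = 0.012.

Call:
{"op": "drive_effector", "data": {"increments": [{"ty": 0.0008,"tz": 0.006,"finger_gap": 0},{"ty": 0.0008,"tz": 0.012,"finger_gap": 0},{"ty": 0.0008,"tz": 0.018,"finger_gap": 0},{"ty": 0.0008,"tz": 0.018,"finger_gap": 0}]}}

```text
t: 7.28
eef_pos: [542.4, 258.9, 176.9]
tcp_rot: [3.141, 0.001, -0.058]
ft_force: [0.3, 0.6, -2.6]
opening: 0.418
grip_force: 30.0
```

Call:
{"op": "drive_effector", "data": {"increments": [{"tz": 0.004,"finger_gap": 0},{"tz": 0.008,"finger_gap": 0},{"tz": 0.01,"finger_gap": 0},{"tz": 0.01,"finger_gap": 0}]}}

```text
t: 7.62
eef_pos: [542.6, 258.9, 172.3]
tcp_rot: [3.141, 0.0, -0.058]
ft_force: [0.5, -0.3, -3.4]
opening: 0.421
grip_force: 30.0
```

```bash
python3 -c "
from h import *
s=state();print(s['eef_pos'],s['ft_force'],s['moment'])"
```

```text
[542.55673935 258.90580435 172.34621447] [ 0.45321487 -0.34053627 -3.38879227] [0.01738225 0.000907   0.00871819]
```

At a depth of 22.3 mm there is no contact force, so the key seems to have entered the keyway. I keep going down.

To row units: 8 mm / 500 = 0.016, 6 mm / 500 = 0.012.

Call:
{"op": "drive_effector", "data": {"increments": [{"tz": 0.004,"finger_gap": 0},{"tz": 0.008,"finger_gap": 0},{"tz": 0.012,"finger_gap": 0},{"tz": 0.016,"finger_gap": 0},{"tz": 0.016,"finger_gap": 0}]}}

```text
t: 8.03
eef_pos: [542.5, 258.9, 164.1]
tcp_rot: [3.141, 0.001, -0.058]
ft_force: [0.1, -0.2, -3.6]
opening: 0.416
grip_force: 30.0
```

Call:
{"op": "drive_effector", "data": {"increments": [{"tz": 0.006,"finger_gap": 0},{"tz": 0.012,"finger_gap": 0},{"tz": 0.018,"finger_gap": 0},{"tz": 0.024,"finger_gap": 0},{"tz": 0.024,"finger_gap": 0}]}}

```text
t: 8.45
eef_pos: [542.4, 258.9, 151.8]
tcp_rot: [3.141, 0.001, -0.058]
ft_force: [0.6, 0.3, -4.0]
opening: 0.422
grip_force: 30.0
```

Call:
{"op": "drive_effector", "data": {"increments": [{"tz": 0.004,"finger_gap": 0},{"tz": 0.008,"finger_gap": 0},{"tz": 0.012,"finger_gap": 0},{"tz": 0.016,"finger_gap": 0},{"tz": 0.016,"finger_gap": 0}]}}

```text
t: 8.87
eef_pos: [542.8, 259.0, 144.8]
tcp_rot: [-3.141, -0.001, -0.058]
ft_force: [-0.5, -0.3, 4.9]
opening: 0.421
grip_force: 30.0
```

To row units: 4 mm / 500 = 0.008, 3 mm / 500 = 0.006.

Call:
{"op": "drive_effector", "data": {"increments": [{"tz": 0.003,"finger_gap": 0},{"tz": 0.006,"finger_gap": 0},{"tz": 0.008,"finger_gap": 0},{"tz": 0.008,"finger_gap": 0}]}}

```text
t: 9.2
eef_pos: [542.9, 259.0, 141.0]
tcp_rot: [-3.141, -0.001, -0.058]
ft_force: [-2.3, -0.4, 7.0]
opening: 0.416
grip_force: 30.0
```

Call:
{"op": "drive_effector", "data": {"increments": [{"tz": 0.001,"finger_gap": 0},{"tz": 0.002,"finger_gap": 0},{"tz": 0.002,"finger_gap": 0}]}}

```text
t: 9.45
eef_pos: [542.9, 259.0, 140.2]
tcp_rot: [-3.141, -0.001, -0.058]
ft_force: [-0.8, -1.3, 7.4]
opening: 0.417
grip_force: 30.0
```

To row units: 1 mm / 500 = 0.002, 0.5 mm / 500 = 0.001.

Call:
{"op": "drive_effector", "data": {"increments": [{"tz": 0.001,"finger_gap": 0},{"tz": 0.002,"finger_gap": 0},{"tz": 0.002,"finger_gap": 0}]}}

```text
t: 9.7
eef_pos: [542.9, 259.0, 139.5]
tcp_rot: [-3.141, -0.001, -0.058]
ft_force: [-3.0, -1.5, 8.9]
opening: 0.421
grip_force: 30.0
```

Call:
{"op": "drive_effector", "data": {"increments": [{"tz": 0.001,"finger_gap": 0},{"tz": 0.001,"finger_gap": 0}]}}

```text
t: 9.87
eef_pos: [542.9, 259.0, 139.5]
tcp_rot: [-3.141, -0.001, -0.058]
ft_force: [-4.9, -2.1, 14.5]
opening: 0.417
grip_force: 30.0
```

Contact at TCP z 139.5 matches the predicted home height. I press slightly more, then check by picture.

To row units: 0.4 mm / 500 = 0.0008, -0.3 mm / 500 = -0.0006.

Call:
{"op": "drive_effector", "data": {"increments": [{"tx": -0.0006,"tz": 0.0008,"finger_gap": 0},{"tx": -0.0006,"tz": 0.0008,"finger_gap": 0},{"tx": -0.0006,"tz": 0.0008,"finger_gap": 0}]}}

```text
t: 10.12
eef_pos: [542.9, 259.0, 139.5]
tcp_rot: [-3.141, -0.002, -0.058]
ft_force: [-3.7, -2.5, 17.8]
opening: 0.417
grip_force: 30.0
```

Run:
```python
from h import *
p,d,i=cap('scene','s2'); cv2.imwrite('pics/s2c.png',cv2.resize(p[120:240,290:430,::-1],(700,600),interpolation=cv2.INTER_CUBIC))
p,d,i=cap('wrist','w3'); P=cloud(d,i); s=state(); print(s['eef_pos'],s['ft_force'],s['grip_force'])
q=P[195:245,230:340].reshape(-1,3); q=q[abs(q[:,2]-164)<6]; print('head top z',np.median(q[:,2]),'expect 164')
```

```text
[542.92417661 259.00422057 139.53581765] [-3.39853255 -2.15941746 16.43024271] 30.001246333122253
head top z 164.1702088403461 expect 164
```

View pics/s2c.png

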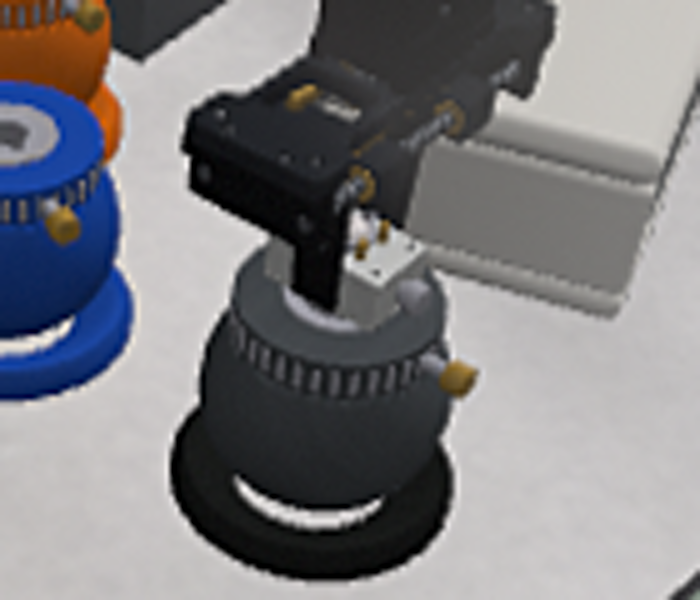

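The crop shows the clamp seated low on the dark block, with its knurled screw at (415,290) in line with the brass screw at (458,378). The head top measures 164.2 mm against an expected 164. It is home and held with about 17 N, so I hand in.

```bash
python3 -c "
from cell import job_done
print(job_done())"
```

```text
the job is handed in; nothing more can be done
None
```

The pendant clamp is in the dark setting block with its key in the keyway and its shoulder home on the bush; the arm is still gripping it and pressing down with about 17 N, and the job was handed in at about 10 s.

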